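# Nest three handled steel pans with their handles fanned

## Task

Nest the three steel pans where the largest one stands on the tray: first set the middle pan inside the largest, then the smallest inside the middle one, each sitting level on the floor of the pan below. Fan the handles: turn each about 45 degrees to one side of the handle directly under it, and let no handle lie over another. Leave the largest pan where it stands, and do not disturb the bottles, the pill organizer and the bell on the tray.

Things in the scene. Friction and masses are not known exactly. Their poses are not given: they have to be found in the camera images.
- pan_large: largest round open stainless-steel pan: rim diameter 120 mm, tapering to 108 at the base, 54 mm high, wall 3, floor 4 mm thick, about 360 g, straight handle along its own -x. Origin: centre of the underside; z: up out of the mouth. It stands on the tray.
- pan_large_handle (a point): centre of the large pan's handle, the place to pinch it: 85 mm from the pan's axis along the pan's -x, 56 mm above its underside, mid-thickness. The handle is a flat bar 14 mm wide, 8 mm thick, square to the pan's axis, from the rim to 152 mm from the axis; underside 52 mm above the pan's underside. Axes as the pan
- pan_mid: middle-sized round open stainless-steel pan: rim diameter 94 mm, tapering to 82 at the base, 57 mm high, wall 3, floor 4 mm thick, about 230 g, straight handle along its own -x. Origin: centre of the underside; z: up out of the mouth. Seated in the large pan its underside is 4 mm above the large pan's, with 10 mm play all round.
- pan_mid_handle (a point): centre of the middle pan's handle, the place to pinch it: 85 mm from the pan's axis along the pan's -x, 59 mm above its underside, mid-thickness. The handle is a flat bar 14 mm wide, 8 mm thick, square to the pan's axis, from the rim to 139 mm from the axis; underside 55 mm above the pan's underside. Axes as the pan
- pan_small: smallest round open stainless-steel pan: rim diameter 68 mm, tapering to 56 at the base, 60 mm high, wall 3, floor 4 mm thick, about 150 g, straight handle along its own -x. Origin: centre of the underside; z: up out of the mouth. Seated in the middle pan its underside is 4 mm above the middle pan's, with 10 mm play all round.
- pan_small_handle (a point): centre of the small pan's handle, the place to pinch it: 85 mm from the pan's axis along the pan's -x, 62 mm above its underside, mid-thickness. The handle is a flat bar 14 mm wide, 8 mm thick, square to the pan's axis, from the rim to 126 mm from the axis; underside 58 mm above the pan's underside. Axes as the pan
- stand_mid: plywood stand, fixed, 110 mm wide, about 100 mm deep: a board sloping at 30 degrees, raised towards the stand's own +x, with an 8 mm lip along its low -x edge; the board's face is 85 mm above the shelf at the middle. At first the middle pan lies on it, base flat on the slope and against the lip, handle pointing down the slope beyond the lip, 60 mm or more above the shelf. Origin: centre of the foot on the shelf
- stand_mid_top (a point): middle of the sloping face of that stand (85 mm above the shelf); axes as the stand (not sloped)
- stand_small: plywood stand, fixed, 110 mm wide, about 100 mm deep: a board sloping at 30 degrees, raised towards the stand's own +x, with an 8 mm lip along its low -x edge; the board's face is 85 mm above the shelf at the middle. At first the small pan lies on it in the same way. The two stands are alike and may change places. Origin: centre of the foot on the shelf
- stand_small_top (a point): middle of the sloping face of that stand (85 mm above the shelf); axes as the stand (not sloped)
- tray: shallow aluminium tray, fixed, 300 mm along its x, 320 mm along its y, rim 14 mm high, floor 3 mm thick. Origin: centre of the underside
- dropper_bottle_1: amber glass dropper bottle, 28 mm diameter, 92 mm high, upright on the far (+x) side of the tray. Origin: centre of the underside
- dropper_bottle_2: a second, like dropper bottle beside it
- pill_organizer: green pill organizer with four closed flip lids, 40 x 120 x 27 mm, on the far side of the tray. Origin: centre of the underside
- bell: small steel hand bell, 44 mm diameter, 41 mm high, on the far side of the tray. Origin: centre of the underside
Things that resemble listed ones, but are neither listed nor needed, are in the scene too. Leave any black, brown or purple look-alike of the pan_mid alone.

How it is judged (in metres and radians):
On the way, in this order (a step that is already met when the one before it is completed fails the run):
1. the middle pan sits level inside the largest, its handle turned clear of the handle below (horizontal distance between pan_mid and pan_large below 0.016 m and z of pan_mid in the frame of pan_large between 0 and 0.009 m and angle between pan_mid's own z axis and vertical below 0.1 rad and angle between the x axis of pan_mid and the x axis of pan_large, either way round between 0.35 and 1.4 rad and x of pan_mid_handle in the frame of pan_large below 0 m), for 0.2 s.
2. the smallest pan sits level inside the middle one, its handle turned clear of the handle below (horizontal distance between pan_small and pan_mid below 0.016 m and z of pan_small in the frame of pan_mid between 0 and 0.009 m and angle between pan_small's own z axis and vertical below 0.1 rad and angle between the x axis of pan_small and the x axis of pan_mid, either way round between 0.35 and 1.4 rad and x of pan_small_handle in the frame of pan_mid below 0 m), for 0.2 s.
At the end, for the whole second after the job is handed in: Pans nested at rest, level within 0.1 rad; axes within 16 mm and underside under 9 mm above that of the pan below. Each handle 20 to 80 degrees either way from the one directly below, the smallest's also 20 or more from the largest's. Largest within 40 mm of its start (all of step 1 and all of step 2 and (angle between the x axis of pan_small and the x axis of pan_large, either way round above 0.35 rad or x of pan_small_handle in the frame of pan_large above 0 m) and angle between pan_large's own z axis and vertical below 0.1 rad and distance of pan_large from where it was at the start of the episode below 0.04 m and linear speed of each of pan_large, pan_mid, pan_small below 0.02 m/s); the robot touches nothing.
It fails at once if a bottle, the pill organizer or the bell is moved more than 30 mm or tipped (distance of any of dropper_bottle_1, dropper_bottle_2, pill_organizer, bell from where it was at the start of the episode above 0.03 m or angle between any of dropper_bottle_1, dropper_bottle_2, pill_organizer, bell's own z axis and vertical above 0.5 rad).
It fails at once if the largest pan is shoved more than 40 mm (distance of pan_large from where it was at the start of the episode above 0.04 m).
It also fails if it takes over 54 s, if anything falls off the work surface, if the arm or the gripper's body presses on something with over 40 N, if the wrist force passes 120 N, or if a joint passes its speed limit or range.

## Robot

A 6-joint arm with a two-finger parallel gripper is mounted at the origin on the work surface. World frame = base frame: x ahead of the robot, y to its left, z up, the work surface at z = 0. Lengths are in m, angles in degrees, forces in N, time in s.
With the tool pointing down it reaches from about 0.3 to 0.75 m from the base axis. Payload 8.5 kg.
Tool frame: the origin (TCP) lies midway between the tips of the shut fingers; the grasp point (between the pads) lies 19 mm behind it (env.grip_depth is the distance from the TCP to the grasp point, in m); y points along the fingers, x is the direction in which the jaws open and shut, and the axes are right-handed (so a half turn about y gives the same grasp; the last joint's range is limited). The gripper opens to 85 mm and grips with 20 to 120 N. Pads are 22 mm wide; open, the fingers measure 114 mm over their backs; the gripper's body (76 mm by 85 mm) begins 54 mm behind the grasp point. The pads swing forward as they close: fully open they stand 13 mm farther back than shut.
Start: joints at [63.008, 21.807, 74.336, -0, 83.858, -12.336], TCP at [0.139, 0.532, 0.206] pointing down, gripper open.
Joint ranges: [-178.18, 178.18], [-50.72, 133.34], [12.68, 142.11], [-81.47, 261.47], [9.98, 163.14], [-165.26, 165.26]. Speed limits (degrees/s): [136.94, 136.94, 180, 180, 180, 180].

## Interface

Orientations are given as a 3x3 rotation matrix whose columns are the frame's x, y, z axes.
In Python, from rig import env gives the robot as it stands.
- The arm moves only by the shell command python3 -m inch 'ROWS' [FORCE]. ROWS is JSON, a list that holds one entry, the list of rows, each a list of 7 numbers: the gripper command: -1 is shut, 1 is fully open, values between are in proportion, then the shift along the world's x, y, z in cm, then the turn, a rotation vector about the world's x, y, z in degrees. In form: [[[grip, dx, dy, dz, rx, ry, rz], ...]]. A call has 1 to 20 rows; each row is the pose to reach, as a shift and turn from the pose commanded when the call began; what a row does not reach only later rows make up. A row lasts 1/8 s, in which the tool goes at most 62.5 mm and 10.7 degrees, less where a joint would pass 70% of its speed; a pose out of reach is approached as far as the arm can. A call with a gripper value outside its range is refused whole. The fingers move at their own pace and stop on an object; FORCE is the grip in N (left out, the last holds). Time passes only in rows, so rows that repeat a pose let the fingers close. It gives the time, the measured TCP pose, the force and the opening at its end, in the units of the state.
- env.observe(): the state, without advancing time (a new reading comes with each control period).
- env.get_image(name): name is "scene" or "top"; returns a dict with "frame" (384x512x3 uint8, red, green, blue), "mtx" (3x3 intrinsics, pixels), "rvec" (rotation vector, rad) and "tvec" (3), from world to camera coordinates, as OpenCV has them. Camera axes: x right, y down, z forward; pixel columns grow to the right and rows downward; lengths in m; the calibration is good to about 2 mm. A picture is of the moment at which its call begins. There is no depth.
- env.close_job(): hands the job in, once; it reports no verdict.
The state is a dict: "time_s": time; "q": joint angles; "qvel": joint speeds; "joint_efforts": joint torques, N m; "position": TCP position; "tool_rot": TCP orientation; "ft_force": force on the tool from outside, world axes, zero at the start; "wrist_torque": the same for the moment, N m; "grip_width": finger opening in m.
Only numpy, scipy, OpenCV 4.12 (cv2) and the standard library are available. Lean on these libraries where they do the work, as an engineer would, in place of code of your own. Each camera call takes 0.05 s, during which the arm holds its last target.

## Working session

There is one attempt and no reset: what is moved stays moved. The work goes in short steps, Python scripts to look and compute and a shell command to move; the robot and the scene stay as the last step left them, time stands still between calls to the robot, and variables do not carry over. Pictures are saved under pics/ and viewed, and the job is handed in when it is done.

```bash
ls; mkdir -p pics
cat > h.py <<'E'
import numpy as np, cv2
from rig import env
def cam(n):
    d=env.get_image(n); R,_=cv2.Rodrigues(np.array(d["rvec"],float)); return d["frame"],np.array(d["mtx"],float),R,np.array(d["tvec"],float).ravel()
def ray(c,uv):
    _,K,R,t=c; d=R.T@np.linalg.solve(K,np.array([uv[0],uv[1],1.])); return -R.T@t,d
def onz(c,uv,z):
    o,d=ray(c,uv); return o+d*(z-o[2])/d[2]
def proj(c,P):
    _,K,R,t=c; p=K@(R@np.array(P,float)+t); return p[:2]/p[2]
def tri(c1,u1,c2,u2):
    o1,d1=ray(c1,u1);o2,d2=ray(c2,u2);A=np.c_[d1,-d2];s=np.linalg.lstsq(A,o2-o1,rcond=None)[0]
    a=o1+s[0]*d1;b=o2+s[1]*d2;return (a+b)/2,np.linalg.norm(a-b)
E
python3 - <<'E'
from h import *
for n in("scene","top"):
    c=cam(n); np.savez(f"{n}0.npz",f=c[0],K=c[1],R=c[2],t=c[3])
    cv2.imwrite(f"pics/{n}0.png",cv2.resize(c[0][:,:,::-1],(800,600),interpolation=cv2.INTER_CUBIC))
    print(n,-c[2].T@c[3],c[1].diagonal())
o=env.observe();print(o["time_s"],o["position"],o["tool_rot"],o["grip_width"])
E
```

```text
pics
scene [ 1.09892205 -0.08349865  1.03760174] [411.39180864 411.39180864   1.        ]
top [0.36239507 0.0984167  1.1580136 ] [370.81690296 370.81690296   1.        ]
0.1 [0.13901128 0.53184785 0.2049885 ] [[ 2.52984608e-01 -6.35238897e-04 -9.67470095e-01]
 [ 9.67469513e-01 -1.11233542e-03  2.52985186e-01]
 [-1.23685728e-03 -9.99999180e-01  3.33170527e-04]] 0.08510347247127373
```

View pics/scene0.png

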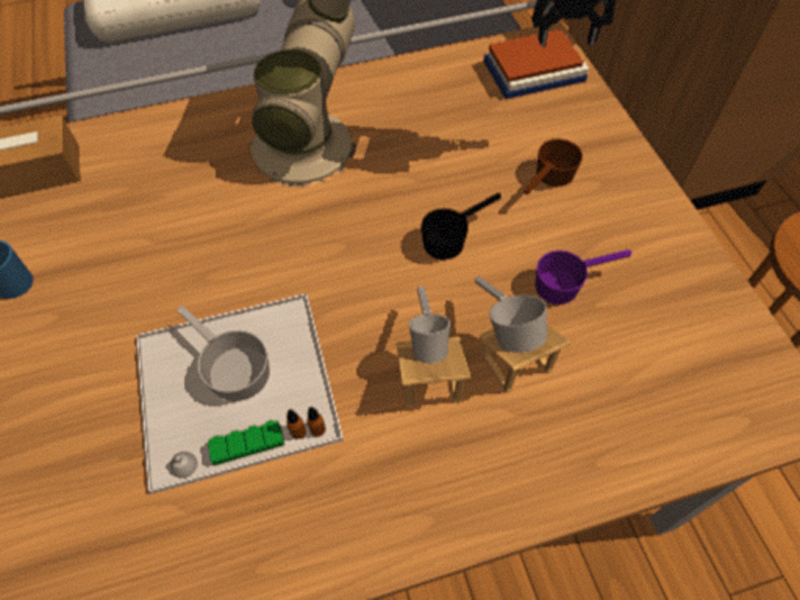

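View pics/top0.png

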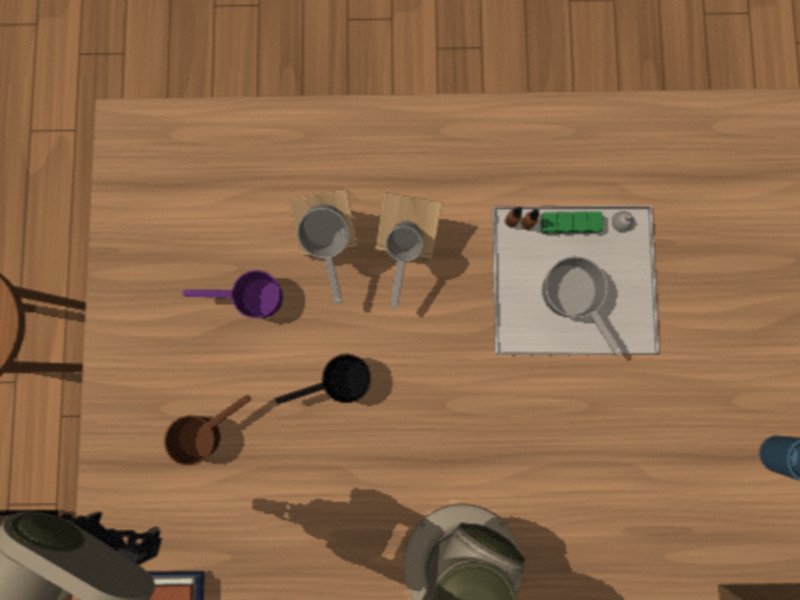

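The scene picture shows the large steel pan on the tray at (233,362). A steel pan lies on each stand, at (518,322) and (430,335). The purple (560,275), black (445,232) and brown (558,162) pans are look-alikes. In the top view the steel pan at (323,231) is wider than the one at (405,242), so they are the mid and the small pan. I'll confirm that in an enlarged crop.

Run:
```python
import numpy as np,cv2
t=np.load("top0.npz")["f"]; s=np.load("scene0.npz")["f"]
a=cv2.resize(t[115:235,180:300,::-1],(600,600),interpolation=cv2.INTER_CUBIC)
cv2.imwrite("pics/c1.png",a)
cv2.imwrite("pics/c2.png",cv2.resize(t[120:240,310:430,::-1],(600,600),interpolation=cv2.INTER_CUBIC))
cv2.imwrite("pics/c3.png",cv2.resize(s[170:270,240:373,::-1],(798,600),interpolation=cv2.INTER_CUBIC))
```

```text
(no output)
```

View pics/c1.png

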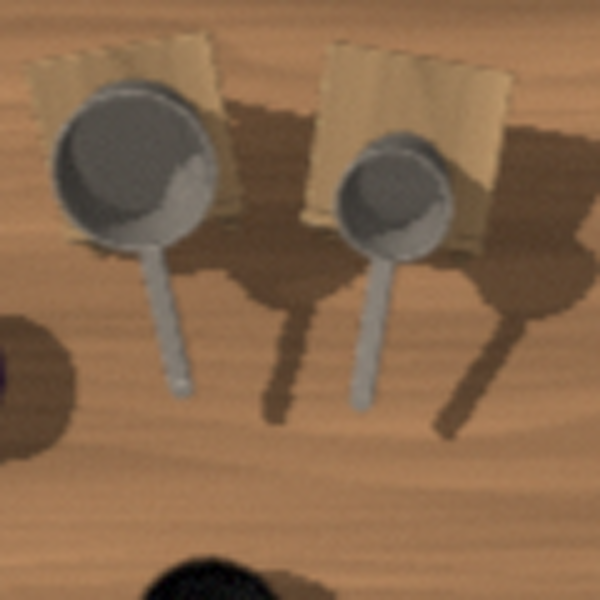

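View pics/c2.png

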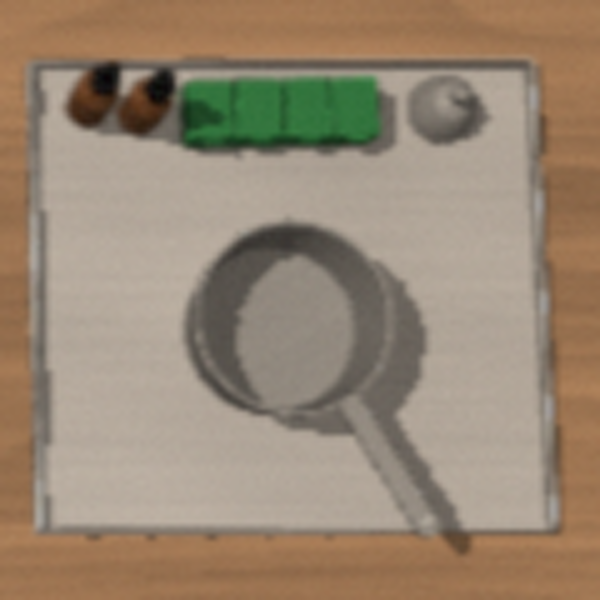

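View pics/c3.png

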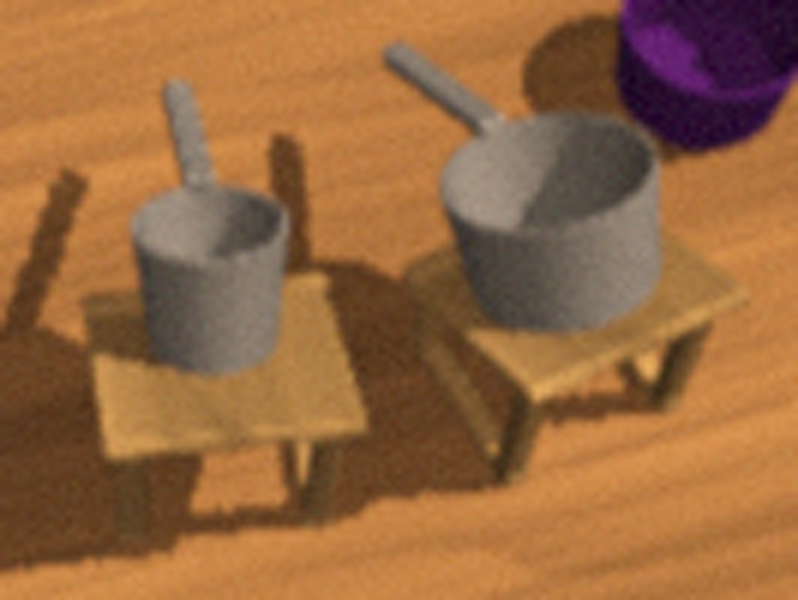

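The crops confirm it. The left stand in the top crop holds the wider steel pan, which is the mid pan (rim at (135,167), handle tip (182,390)). The right stand holds the small pan (rim (393,204), tip (362,405)). The large pan's rim is at about (290,318) with its handle tip at (430,525). Next I'll triangulate them.

```bash
cat > m.py <<'E'
from h import *
def ld(n):
    d=np.load(n); return d["f"],d["K"],d["R"],d["t"]
T=ld("top0.npz");S=ld("scene0.npz")
ct=lambda u,v,ox,oy,s:(ox+(u+.5)/s-.5,oy+(v+.5)/s-.5)
A=lambda u,v:ct(u,v,180,115,5); B=lambda u,v:ct(u,v,310,120,5); C=lambda u,v:ct(u,v,240,170,6)
E
python3 - <<'E'
from m import *
for n,a,b in (("mid tip",A(181,391),C(393,50)),("mid hbase",A(152,248),C(492,125)),("mid rimc",A(135,167),C(550,174)),
 ("sm tip",A(361,405),C(177,88)),("sm hbase",A(382,262),C(202,182)),("sm rimc",A(393,204),C(210,225))):
    p,e=tri(T,a,S,b); print(n,p.round(4),round(e,4))
# large: from known heights (tray floor .003)
# rim by mask fit: rough points
rc=onz(T,B(290,316),.057); tip=onz(T,B(430,526),.063); hb=onz(T,B(346,400),.063)
print("large",rc.round(4),tip.round(4),hb.round(4), np.linalg.norm((tip-rc)[:2]), np.degrees(np.arctan2(*(tip-hb)[1::-1])),np.degrees(np.arctan2(*(tip-rc)[1::-1])))
for nm,f,lab,off in(("T",T,"top",None),("S",S,"scene",None)):
    P=[]
E
```

```text
mid tip [0.5037 0.2294 0.0746] 0.0005
mid hbase [0.5809 0.2418 0.118 ] 0.0019
mid rimc [0.623  0.2487 0.1388] 0.0021
sm tip [0.4941 0.1244 0.0751] 0.0016
sm hbase [0.5709 0.1106 0.1176] 0.0017
sm rimc [0.601  0.1039 0.1329] 0.0019
large [ 0.5298 -0.2234  0.057 ] [ 0.4028 -0.2982  0.063 ] [ 0.478  -0.2525  0.063 ] 0.14738630601816402 -148.7367479226646 -149.5035937075526
```

```bash
cat > plan.py <<'E'
from h import *
from scipy.spatial.transform import Rotation as Ro
def toolR(az,tilt):  # az: handle horizontal azimuth deg, tilt: pan tilt toward handle
    a=np.radians(az);t=np.radians(tilt);d=np.array([np.cos(a),np.sin(a),0]);n=np.cos(t)*np.array([0,0,1])+np.sin(t)*d
    y=-n; x=-np.cross([0,0,1],d); return np.c_[x,y,np.cross(x,y)]
def go(G,az,tilt,back=0.):
    o=env.observe();R0=np.array(o["tool_rot"]);R=toolR(az,tilt)
    p=np.array(G)+R[:,1]*(env.grip_depth-back)
    rv=Ro.from_matrix(R@R0.T).as_rotvec(degrees=True)
    print("t",round(o["time_s"],2),"w",round(o["grip_width"],4),"tcp",np.round(o["position"],4),"target",p.round(4),"d cm",((p-o["position"])*100).round(2),"rv",rv.round(1))
E
python3 - <<'E'
from plan import *; from m import S,T,B
print(env.grip_depth)
G=[.550,.237,.098]
go(G,-171,30,.09); go(G,-171,30)
s=S[0]; cv2.imwrite("pics/c4.png",cv2.resize(s[190:270,105:185,::-1],(600,600),interpolation=cv2.INTER_CUBIC))
for uv in((205,322),(397,322),(296,222),(296,412),(296,322)): print(onz(T,B(*uv),.057).round(4))
E
```

```text
0.0187
t 0.1 w 0.0851 tcp [0.139  0.5318 0.205 ] target [0.5148 0.2314 0.1597] d cm [ 37.58 -30.04  -4.52] rv [ -1.4 -30.2  23.1]
t 0.1 w 0.0851 tcp [0.139  0.5318 0.205 ] target [0.5592 0.2385 0.0818] d cm [ 42.02 -29.34 -12.32] rv [ -1.4 -30.2  23.1]
[ 0.5269 -0.1724  0.057 ]
[ 0.5252 -0.2872  0.057 ]
[ 0.587  -0.2297  0.057 ]
[ 0.4719 -0.2244  0.057 ]
[ 0.5261 -0.2269  0.057 ]
```

View pics/c4.png

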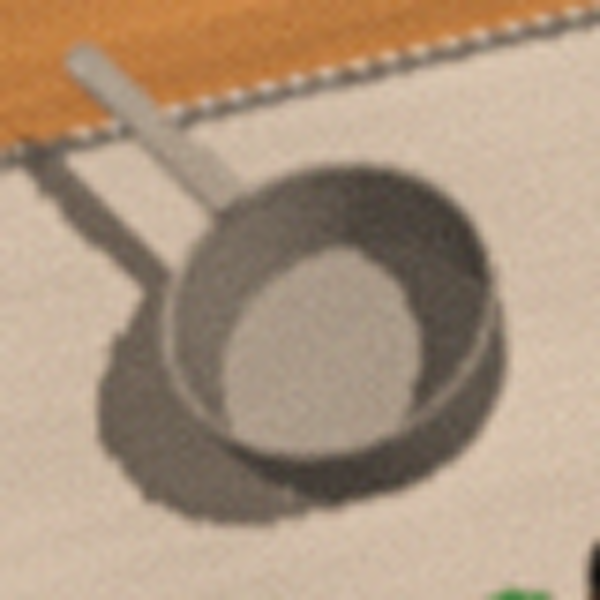

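Run:
```python
from plan import *; from m import *
D=lambda u,v:ct(u,v,105,190,7.5)
def fit(P):
    P=np.array(P)[:,:2];A=np.c_[2*P,np.ones(len(P))];s=np.linalg.lstsq(A,(P**2).sum(1),rcond=None)[0]
    return s[:2].round(4),np.sqrt(s[2]+s[:2]@s[:2]).round(4)
print(fit([onz(S,D(*p),.057) for p in [(345,163),(163,330),(225,437),(310,460),(400,437),(488,325),(495,265),(430,188),(225,215)]]))
p,e=tri(T,B(430,526),S,D(82,58)); print("tip",p,e)
p,e=tri(T,B(346,400),S,D(232,203)); print("hb",p,e)
```

```text
(array([ 0.5295, -0.2247]), np.float64(0.0587))
tip [ 0.40274646 -0.29660528  0.06584755] 0.0011297476448738494
hb [ 0.47832441 -0.25236309  0.06120426] 0.001448667874480979
```

```bash
python3 -m inch '[[[1,4,-3,2,0,-3,2.3],[1,8,-6,3,-0.3,-6,5],[1,13,-10,3,-0.5,-10,8],[1,17,-14,3,-0.7,-14,11],[1,21,-18,2,-0.9,-18,14],[1,25,-21,1,-1.1,-22,17],[1,29,-24,-1,-1.3,-26,20],[1,33,-27,-2.5,-1.4,-29,22],[0,36,-29,-4,-1.4,-30.2,23.1],[-0.2,37.5,-30,-4.5,-1.4,-30.2,23.1],[-0.2,37.5,-30,-4.5,-1.4,-30.2,23.1],[-0.2,37.5,-30,-4.5,-1.4,-30.2,23.1]]]' 60
python3 - <<'E'
from plan import *
G=[.550,.237,.098]
go(G,-171,30)
c=cam("scene"); print(proj(c,G)); cv2.imwrite("pics/a1.png",cv2.resize(c[0][130:270,240:400,::-1],(685,600),interpolation=cv2.INTER_CUBIC))
E
```

```text
time_s: 1.6
position: [0.5135, 0.2325, 0.1606]
tool_rot: [[-0.157, 0.494, -0.855], [0.988, 0.08, -0.135], [0.002, -0.866, -0.5]]
ft_force: [-0.8, 0.4, 0.8]
grip_width: 0.0343
t 1.6 w 0.0343 tcp [0.5135 0.2325 0.1606] target [0.5592 0.2385 0.0818] d cm [ 4.57  0.6  -7.88] rv [-0.1 -0.  -0. ]
[314.48823483 185.74941234]
```

View pics/a1.png

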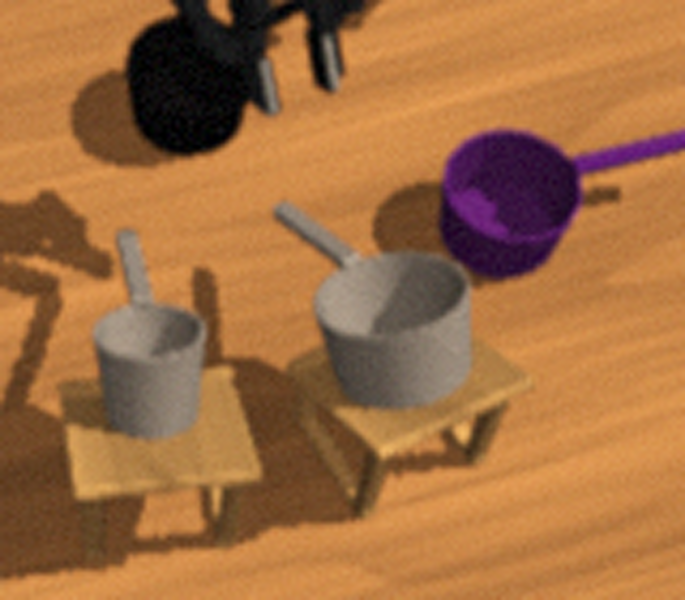

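The fingertips, at (265,105) and (335,80), straddle the mid pan's handle line at (318,237). Nothing has been touched. I'll advance and grip.

```bash
python3 -m inch '[[[-0.2,0.9,0.1,-1.6,0,0,0],[-0.2,1.8,0.2,-3.2,0,0,0],[-0.2,2.7,0.3,-4.7,0,0,0],[-0.2,3.6,0.4,-6.3,0,0,0],[-0.2,4.2,0.5,-7.3,0,0,0],[-0.2,4.6,0.6,-7.9,0,0,0],[-0.2,4.6,0.6,-7.9,0,0,0]]]' 60
python3 - <<'E'
from plan import *
c=cam("scene"); cv2.imwrite("pics/a2.png",cv2.resize(c[0][130:270,240:400,::-1],(685,600),interpolation=cv2.INTER_CUBIC))
c=cam("top"); cv2.imwrite("pics/a3.png",cv2.resize(c[0][115:235,180:300,::-1],(600,600),interpolation=cv2.INTER_CUBIC))
E
```

```text
time_s: 2.52
position: [0.5603, 0.2381, 0.0812]
tool_rot: [[-0.157, 0.494, -0.855], [0.988, 0.08, -0.135], [0.001, -0.866, -0.5]]
ft_force: [-0.9, 0.2, -0.3]
grip_width: 0.0344
```

View pics/a2.png

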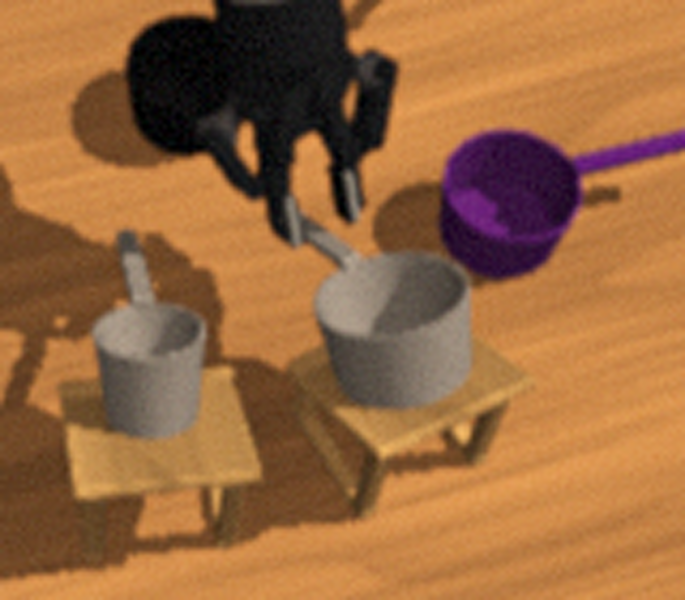

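View pics/a3.png

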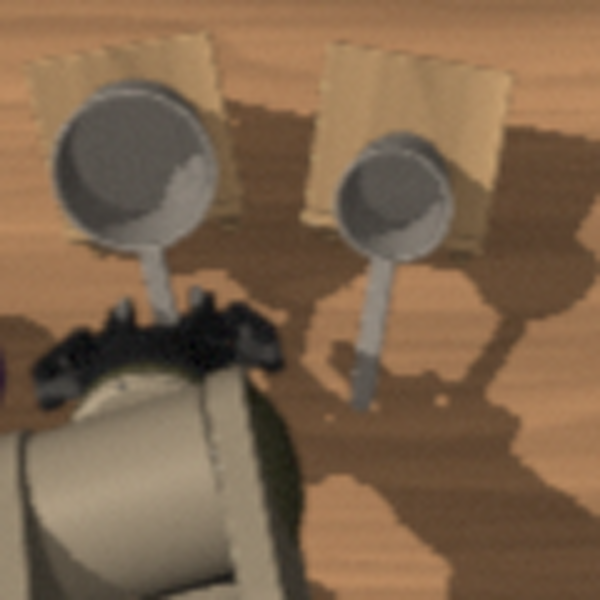

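In the top crop the handle passes at (160,300), midway between the fingers at (122,310) and (202,297). Closing now, followed by a small lift along the pan axis.

```bash
python3 -m inch '[[[-1,0,0,0,0,0,0],[-1,0,0,0,0,0,0],[-1,0,0,0,0,0,0],[-1,0,0,0,0,0,0],[-1,0,0,0,0,0,0]]]' 110; python3 -m inch '[[[-1,-0.2,0,0.5,0,0,0],[-1,-0.6,-0.1,1.2,0,0,0],[-1,-1,-0.2,2.2,0,0,0],[-1,-1.5,-0.3,3.4,0,0,0],[-1,-2,-0.3,5,0,0,0],[-1,-2,-0.3,6.5,0,0,0],[-1,-2,-0.3,8,0,0,0],[-1,-2,-0.3,9,0,0,0],[-1,-2,-0.3,9,0,0,0]]]'
python3 - <<'E'
from plan import *
c=cam("scene"); cv2.imwrite("pics/a4.png",cv2.resize(c[0][100:270,210:400,::-1],(670,600),interpolation=cv2.INTER_CUBIC))
E
```

```text
time_s: 3.25
position: [0.5601, 0.2381, 0.0815]
tool_rot: [[-0.157, 0.494, -0.855], [0.988, 0.08, -0.135], [0.002, -0.866, -0.5]]
ft_force: [0.6, -0.2, -0.5]
grip_width: -0.0004
time_s: 4.38
position: [0.5403, 0.2351, 0.1725]
tool_rot: [[-0.157, 0.495, -0.854], [0.988, 0.08, -0.135], [0.002, -0.865, -0.502]]
ft_force: [-0.7, 0.6, -0.5]
grip_width: 0.0005
```

View pics/a4.png

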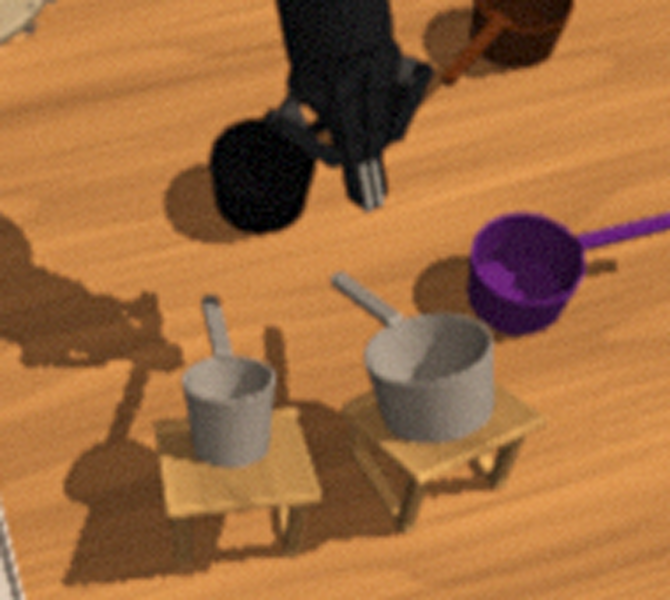

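The grip missed. The fingers shut empty (width 0 at (372,205)) and the pan has not moved from its stand. I'll check where the TCP projects compared with the visible fingertips.

Run:
```python
from plan import *; from m import *
o=env.observe();p=np.array(o["position"]);c=cam("scene");q=proj(c,p);print(q,(q-[210,100])*3.526)
G=[.550,.237,.098]
for g in (G,[.5037,.2294,.0746],[.5592,.2385,.0818]):
    print(proj(S,g),"sceneC3",(proj(S,g)-[240,170])*6,"topA",(proj(T,g)-[180,115])*5)
cv2.imwrite("pics/a5.png",cv2.resize(c[0][170:220,290:350,::-1],(720,600),interpolation=cv2.INTER_CUBIC))
c=cam("top");q=proj(c,p);print("top",(q-[180,115])*5);cv2.imwrite("pics/a6.png",cv2.resize(c[0][115:235,180:300,::-1],(600,600),interpolation=cv2.INTER_CUBIC))
```

```text
[315.46435222 167.19878897] [371.86730593 236.94292992]
[314.48823483 185.74941234] sceneC3 [446.929409    94.49647404] topA [161.42207302 304.91363536]
[305.15779837 177.91977835] sceneC3 [390.94679023  47.51867012] topA [179.48018395 389.10619211]
[315.57390406 191.52431127] sceneC3 [453.44342437 129.14586762] topA [162.47244901 294.28538839]
top [147.17760195 299.56989136]
```

View pics/a5.png

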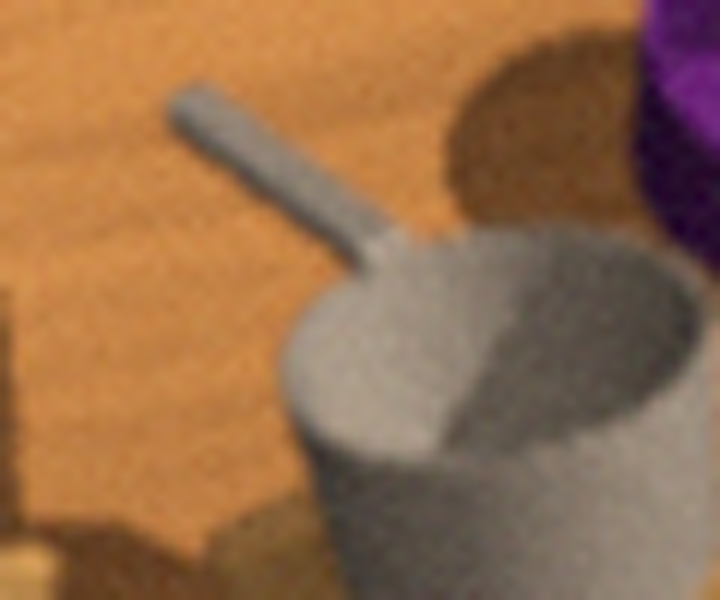

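View pics/a6.png

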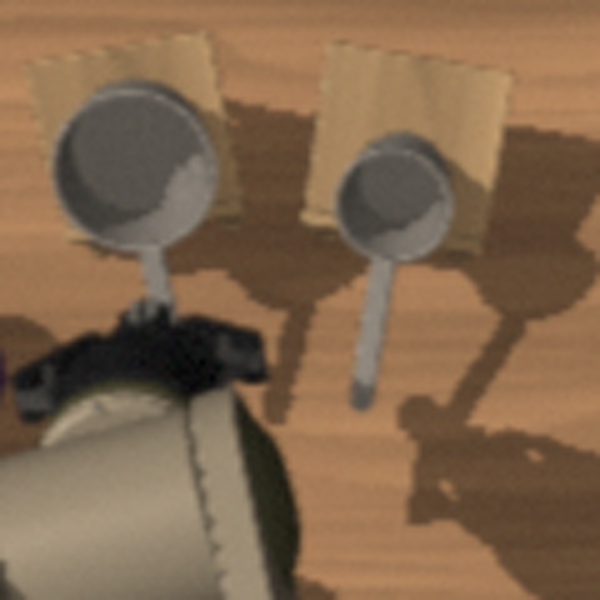

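Run:
```python
from plan import *
o=env.observe();p=np.array(o["position"]);R=np.array(o["tool_rot"]);c=cam("scene");t=cam("top")
for s in (0,.01,.02,.03): print(s,(proj(c,p-R[:,1]*s)-[300,140])*15,(proj(t,p-R[:,1]*s)-[195,160])*15)
cv2.imwrite("pics/a7.png",np.hstack([cv2.resize(c[0][140:180,300:326,::-1],(390,600),interpolation=cv2.INTER_CUBIC),cv2.resize(t[0][160:200,195:221,::-1],(390,600),interpolation=cv2.INTER_CUBIC)]))
```

```text
0 [230.80880569 409.72798095] [217.42700941 225.34501762]
0.01 [221.59974109 358.99035071] [215.14570841 244.03801834]
0.02 [212.30561503 307.78407177] [212.8219092  263.07924972]
0.03 [202.92524353 256.10262082] [210.45441308 282.478534  ]
```

View pics/a7.png

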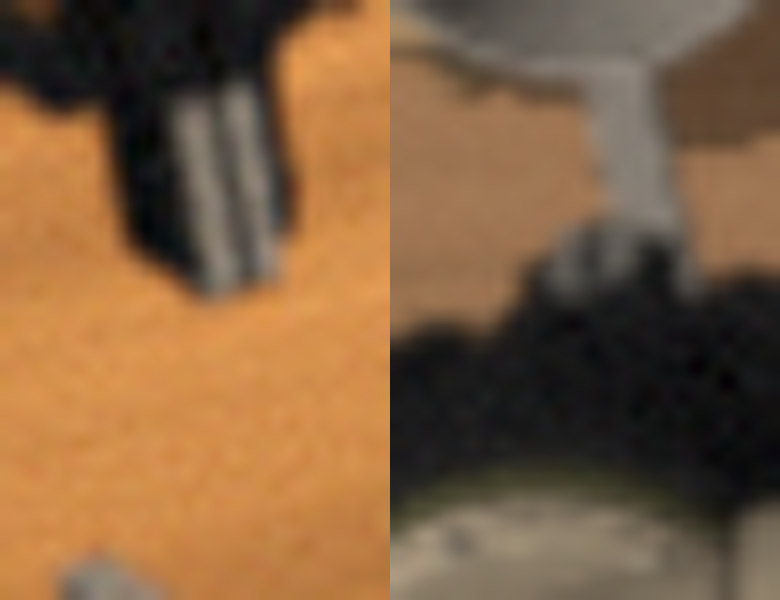

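Run:
```python
from plan import *; from m import S,T
o=env.observe();p=np.array(o["position"]);R=np.array(o["tool_rot"])
for k in(-.011,.011):
  for s in (0,.01,.02): print(k,s,(proj(S,p-R[:,1]*s+R[:,2]*k)-[300,140])*15,(proj(T,p-R[:,1]*s+R[:,2]*k)-[195,160])*15)
```

```text
-0.011 0 [262.71134889 431.87807274] [204.88348846 167.82665734]
-0.011 0.01 [253.57102429 380.79608088] [202.47496885 186.06514895]
-0.011 0.02 [244.34551191 329.23800507] [200.0213793  204.64493219]
0.011 0 [199.98920132 388.99338201] [229.69903053 281.5017807 ]
0.011 0.01 [190.72177579 338.60326479] [227.5398816  300.62272833]
0.011 0.02 [181.36948511 287.75170719] [225.34069114 320.0982748 ]
```

Run:
```python
from plan import *; from m import *
o=env.observe();p=np.array(o["position"]);R=np.array(o["tool_rot"])
for h in(.02,.025,.03): print(h,(proj(S,p-R[:,2]*.011+[0,0,h])-[300,140])*15,(proj(T,p-R[:,2]*.011+[0,0,h])-[195,160])*15)
q,e=tri(S,(300+(235.5)/15-.5,140+292.5/15-.5),T,(195+205.5/15-.5,160+217.5/15-.5));d=q-(p-R[:,2]*.011);print(q,e,"world d",d,"tool d",R.T@d)
```

```text
0.02 [276.28626942 362.40785199] [188.90143037 146.68695269]
0.025 [279.74917918 344.6862672 ] [184.80376018 141.26690372]
0.03 [283.24044045 326.81959237] [180.66396758 135.79113882]
[0.53648968 0.23299516 0.20330526] 0.0018773634591606728 world d [-0.01283982 -0.00351223  0.02693152] tool d [-0.00141755 -0.02994251 -0.00198501]
```

Both views put the visible fingertips about 26–30 mm behind the reported TCP along the tool axis. That explains the miss, since the fingers closed just above the handle. I'll go 24 mm deeper.

```bash
python3 -m inch '[[[-0.2,0,0,0,0,0,0],[-0.2,0.1,0,-1.5,0,0,0],[-0.2,0.4,0,-3.5,0,0,0],[-0.2,0.6,0.1,-5.5,0,0,0],[-0.2,0.9,0.1,-7,0,0,0],[-0.2,1.6,0.2,-8.3,0,0,0],[-0.2,2.3,0.3,-9.5,0,0,0],[-0.2,2.8,0.4,-10.4,0,0,0],[-0.2,3.2,0.5,-11.1,0,0,0],[-0.2,3.2,0.5,-11.1,0,0,0]]]' 110
python3 - <<'E'
from plan import *
c=cam("scene"); cv2.imwrite("pics/b1.png",cv2.resize(c[0][150:220,270:350,::-1],(685,600),interpolation=cv2.INTER_CUBIC))
E
```

```text
time_s: 5.88
position: [0.5722, 0.2401, 0.06]
tool_rot: [[-0.157, 0.493, -0.856], [0.988, 0.08, -0.135], [0.002, -0.866, -0.5]]
ft_force: [-1.0, 0.2, 0.2]
grip_width: 0.0345
```

View pics/b1.png

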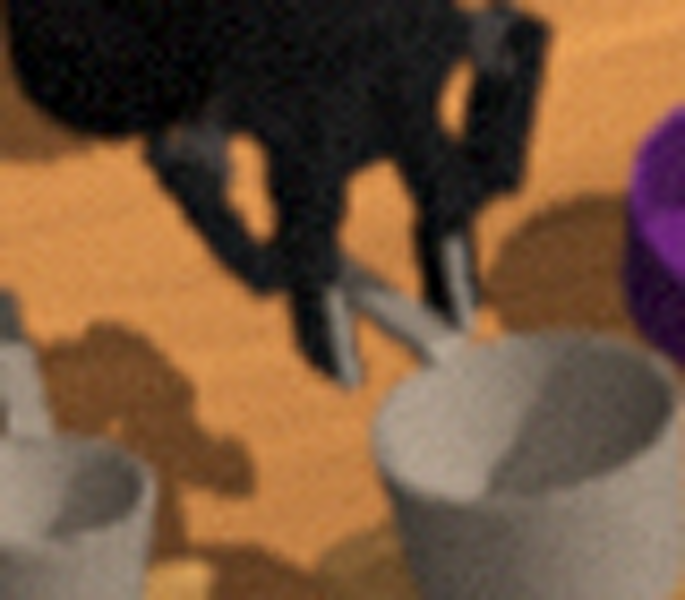

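The fingers now straddle the handle, with the tips at (345,380) and (465,325) and the handle between the pads. Closing.

```bash
python3 -m inch '[[[-1,0,0,0,0,0,0],[-1,0,0,0,0,0,0],[-1,0,0,0,0,0,0],[-1,0,0,0,0,0,0],[-1,0,0,0,0,0,0]]]' 110
```

```text
time_s: 6.55
position: [0.5719, 0.2402, 0.0607]
tool_rot: [[-0.157, 0.494, -0.855], [0.988, 0.08, -0.135], [0.002, -0.866, -0.5]]
ft_force: [-4.2, 0.5, 4.9]
grip_width: 0.0113
```

```bash
python3 -m inch '[[[-1,-0.2,0,0.4,0,0,0],[-1,-0.5,-0.1,1,0,0,0],[-1,-0.9,-0.2,1.8,0,0,0],[-1,-1.3,-0.3,3,0,0,0],[-1,-1.7,-0.3,4.4,0,0,0],[-1,-2,-0.3,6,0,0,0],[-1,-2,-0.3,8,0,0,0],[-1,-2,-0.3,9.5,0,0,0],[-1,-2,-0.3,10,0,0,0],[-1,-2,-0.3,10,0,0,0]]]'
python3 - <<'E'
from plan import *
c=cam("scene"); cv2.imwrite("pics/b2.png",cv2.resize(c[0][100:270,210:400,::-1],(670,600),interpolation=cv2.INTER_CUBIC))
E
```

```text
time_s: 7.8
position: [0.552, 0.2371, 0.1608]
tool_rot: [[-0.157, 0.494, -0.855], [0.988, 0.08, -0.135], [0.002, -0.866, -0.501]]
ft_force: [-0.4, -0.8, -2.4]
grip_width: 0.0112
```

View pics/b2.png

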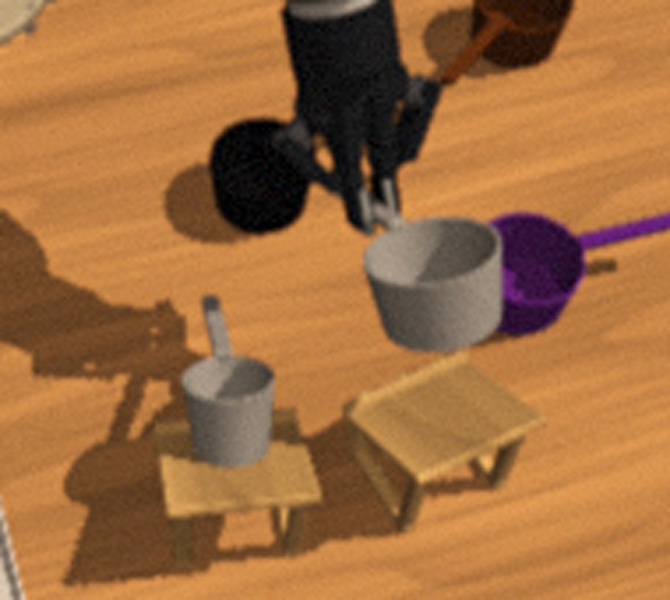

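```bash
cat >> plan.py <<'E'
def rel(G_tcp,rimc,h,az):
    R=toolR(az,30); # tool frame at grasp
    n=-R[:,1]; org=np.array(rimc)-h*n
    return R.T@(org-np.array(G_tcp))   # pan origin in tool frame
def place(r,org,az,up=0):
    R=toolR(az,0); p=np.array(org)+[0,0,up]-R@r
    o=env.observe();R0=np.array(o["tool_rot"])
    print("t",round(o["time_s"],2),"w",round(o["grip_width"],4),"ft",np.round(o["ft_force"],1),"target",p.round(4),"d cm",((p-o["position"])*100).round(2),"rv",Ro.from_matrix(R@R0.T).as_rotvec(degrees=True).round(1))
E
python3 - <<'E'
from plan import *
r=rel([.5719,.2402,.0607],[.623,.2487,.1388],.057,-171);print(r)
place(r,[.529,-.2235,.007],166,.0);place(r,[.529,-.2235,.007],166,.10)
o=env.observe();R0=np.array(o["tool_rot"])
print(Ro.from_matrix(toolR(-171,0)@R0.T).as_rotvec(degrees=True))
E
```

```text
[ 0.00040155  0.0152637  -0.08391061]
t 7.85 w 0.0112 ft [-0.1  0.7 -3. ] target [ 0.4475 -0.2036  0.0223] d cm [-10.43 -44.06 -13.8 ] rv [  1.2  30.2 -22.5]
t 7.85 w 0.0112 ft [-0.1  0.7 -3. ] target [ 0.4475 -0.2036  0.1223] d cm [-10.43 -44.06  -3.8 ] rv [  1.2  30.2 -22.5]
[-4.77867373e+00  2.95967910e+01  1.31105360e-02]
```

```bash
python3 -m inch '[[[-1,-1,0,2,0.1,2.5,-1.5],[-1,-2,-1,4,0.2,6,-3],[-1,-3,-3,6,0.3,9,-6],[-1,-4,-6,7.5,0.5,13,-9],[-1,-5,-10,8,0.7,17,-12],[-1,-6,-14,8,0.8,21,-15],[-1,-7,-18,8,0.9,25,-18],[-1,-8,-22,8,1,28,-20],[-1,-9,-26,8,1.2,30.2,-22.5],[-1,-9.5,-30,7,1.2,30.2,-22.5],[-1,-10,-34,5,1.2,30.2,-22.5],[-1,-10.2,-38,3,1.2,30.2,-22.5],[-1,-10.4,-41,0,1.2,30.2,-22.5],[-1,-10.4,-43,-2,1.2,30.2,-22.5],[-1,-10.4,-44,-3.5,1.2,30.2,-22.5],[-1,-10.4,-44,-3.8,1.2,30.2,-22.5],[-1,-10.4,-44,-3.8,1.2,30.2,-22.5]]]'
cat > look.py <<'E'
from plan import *
import sys
def look(name):
    S=cam("scene");T=cam("top");np.savez(f"{name}.npz",s=S[0],t=T[0])
    a=cv2.resize(S[0][165:285,85:205,::-1],(400,400),interpolation=cv2.INTER_CUBIC)
    b=cv2.resize(T[0][120:240,310:430,::-1],(400,400),interpolation=cv2.INTER_CUBIC)
    cv2.imwrite(f"pics/{name}.png",np.hstack([a,b]))
look(sys.argv[1])
E
python3 look.py d1
```

```text
time_s: 9.98
position: [0.4484, -0.2023, 0.1228]
tool_rot: [[0.242, 0.0, -0.97], [0.97, -0.001, 0.242], [-0.001, -1.0, -0.0]]
ft_force: [-0.5, -0.5, -2.2]
grip_width: 0.0113
```

View pics/d1.png

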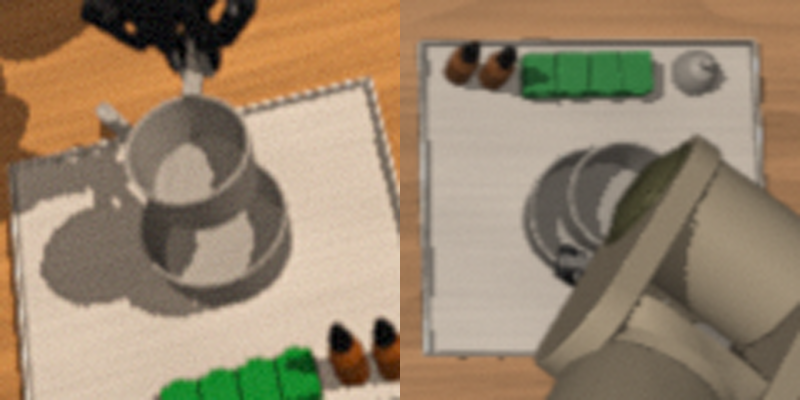

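```bash
cat >> m.py <<'E'
L=lambda u,v:ct(u,v,85,165,400/120)
def fit(P,z,c=None):
    P=np.array([onz(S,L(*p),z) for p in P])[:,:2];A=np.c_[2*P,np.ones(len(P))];s=np.linalg.lstsq(A,(P**2).sum(1),rcond=None)[0]
    return s[:2].round(4),np.sqrt(s[2]+s[:2]@s[:2]).round(4)
E
python3 - <<'E'
from m import *
for z in (.159,.164,.169):print(z,fit([(125,160),(185,95),(250,150),(178,207),(228,104),(138,118),(238,186),(143,195)],z))
print(fit([(143,210),(290,240),(218,288),(165,265),(270,275),(288,215)],.057))
E
```

```text
0.159 (array([ 0.5246, -0.2186]), np.float64(0.0482))
0.164 (array([ 0.5279, -0.2178]), np.float64(0.0479))
0.169 (array([ 0.5311, -0.217 ]), np.float64(0.0477))
(array([ 0.5321, -0.2198]), np.float64(0.06))
```

The scene crop shows the mid pan hanging level above the large one, with its rim at about (187,150) and the large rim at about (217,225). The fitted axes agree to about 4 mm. Lowering.

```bash
python3 -m inch '[[[-1,0.1,-0.15,-1,0,0,0],[-1,0.2,-0.3,-2.5,0,0,0],[-1,0.2,-0.3,-4,0,0,0],[-1,0.2,-0.3,-5.5,0,0,0],[-1,0.2,-0.3,-7,0,0,0],[-1,0.2,-0.3,-8,0,0,0],[-1,0.2,-0.3,-8.8,0,0,0],[-1,0.2,-0.3,-9.2,0,0,0],[-1,0.2,-0.3,-9.2,0,0,0]]]'; python3 look.py d2
```

```text
time_s: 11.2
position: [0.4502, -0.2059, 0.0305]
tool_rot: [[0.242, -0.0, -0.97], [0.97, -0.001, 0.242], [-0.001, -1.0, 0.0]]
ft_force: [0.6, 0.4, -1.7]
grip_width: 0.011
```

View pics/d2.png

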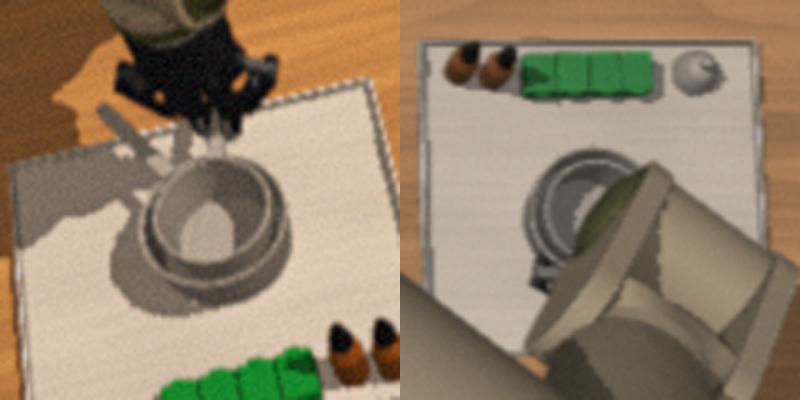

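The mid pan is concentric inside the large one, at about (210,210) in the crop, and not yet on the floor. I'll lower it in small steps until there is contact.

```bash
python3 -m inch '[[[-1,0,0,-0.3,0,0,0],[-1,0,0,-0.5,0,0,0],[-1,0,0,-0.5,0,0,0]]]';python3 -m inch '[[[-1,0,0,-0.2,0,0,0],[-1,0,0,-0.3,0,0,0],[-1,0,0,-0.3,0,0,0]]]'
```

```text
time_s: 11.68
position: [0.4502, -0.2059, 0.0255]
tool_rot: [[0.242, -0.0, -0.97], [0.97, -0.001, 0.242], [-0.001, -1.0, -0.0]]
ft_force: [-0.2, 1.0, -1.7]
grip_width: 0.0115
time_s: 12.05
position: [0.4495, -0.2059, 0.0242]
tool_rot: [[0.242, -0.001, -0.97], [0.97, -0.001, 0.242], [-0.001, -1.0, 0.0]]
ft_force: [-10.2, 3.5, 22.2]
grip_width: 0.0109
```

Contact at z≈0.0245, close to the predicted height. I'll ease off a little and release.

```bash
python3 -m inch '[[[-1,0,0,0.15,0,0,0],[-1,0,0,0.15,0,0,0],[-0.8,0,0,0.15,0,0,0],[-0.6,0,0,0.15,0,0,0],[-0.3,0,0,0.15,0,0,0],[-0.25,0,0,0.15,0,0,0],[-0.25,0,0,0.15,0,0,0],[-0.25,0,0,1,0,0,0],[-0.25,0,0,2.5,0,0,0],[-0.25,0,0,4.5,0,0,0],[-0.25,-0.5,1,7,0,0,0],[-0.25,-1,3,10,0,0,0],[-0.25,-1.5,6,13,0,0,0],[-0.25,-2,10,15,0,0,0],[-0.25,-2,14,16,0,0,0],[-0.25,-2,17,16,0,0,0]]]'; python3 look.py d3
```

```text
time_s: 14.05
position: [0.4302, -0.0346, 0.184]
tool_rot: [[0.242, 0.002, -0.97], [0.97, -0.001, 0.242], [-0.001, -1.0, -0.003]]
ft_force: [0.3, -0.5, 0.9]
grip_width: 0.032
```

View pics/d3.png

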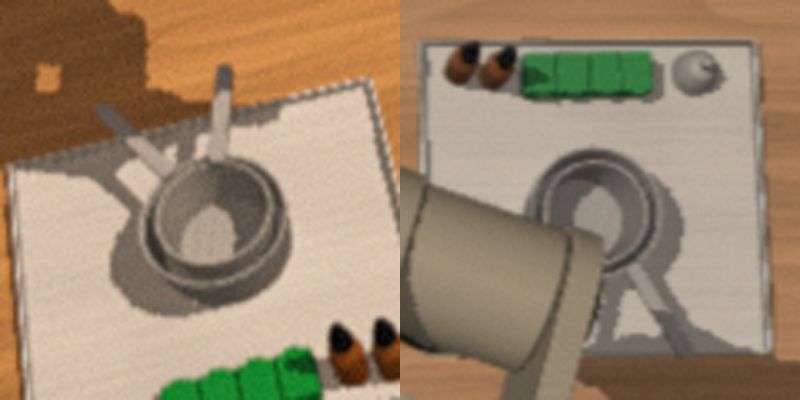

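The mid pan is seated and released. Its rim is concentric in the crop at (213,212), and its handle at (222,75) is clear of the large pan's handle at (105,105). I'll check the fit while planning the small pan.

Run:
```python
from plan import *; from m import *
d=np.load("d3.npz")
cv2.imwrite("pics/d4.png",cv2.resize(d["s"][180:260,105:185,::-1],(600,600),interpolation=cv2.INTER_CUBIC))
G=[.529,.1175,.092]
go(G,170,30,.07-.024); go(G,170,30,-.024)
```

```text
t 14.15 w 0.0322 tcp [ 0.4298 -0.0338  0.1833] target [0.5156 0.1199 0.1156] d cm [ 8.58 15.37 -6.77] rv [ -6.2 -29.3   3.8]
t 14.15 w 0.0322 tcp [ 0.4298 -0.0338  0.1833] target [0.55   0.1138 0.055 ] d cm [ 12.03  14.76 -12.83] rv [ -6.2 -29.3   3.8]
```

View pics/d4.png

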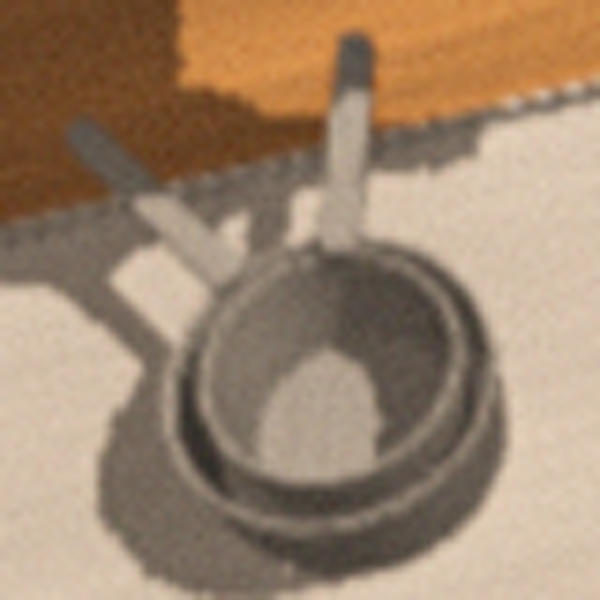

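```bash
python3 - <<'E'
from m import *
D=lambda u,v:ct(u,v,105,180,7.5)
def f(Q,z):
    P=np.array([onz(S,D(*p),z) for p in Q])[:,:2];A=np.c_[2*P,np.ones(len(P))];s=np.linalg.lstsq(A,(P**2).sum(1),rcond=None)[0];return s[:2],np.sqrt(s[2]+s[:2]@s[:2])
cm,r=f([(196,380),(466,350),(320,487),(230,455),(420,445),(275,256),(420,268)],.064);print("mid",cm,r)
cl,r=f([(164,405),(315,532),(230,500),(400,510),(495,385)],.057);print("large",cl,r)
t=onz(S,D(355,38),.071)[:2];b=onz(S,D(342,235),.071)[:2];print("mid az",np.degrees(np.arctan2(*(t-b)[::-1])),np.degrees(np.arctan2(*(t-cm)[::-1])),np.linalg.norm(t-cm))
t=onz(S,D(80,128),.063)[:2];b=onz(S,D(230,275),.063)[:2];print("lg az",np.degrees(np.arctan2(*(t-b)[::-1])),np.degrees(np.arctan2(*(t-cl)[::-1])),np.linalg.norm(t-cl))
E
python3 -m inch '[[[-0.25,1,2,-0.5,-0.8,-4,0.5],[-0.25,2.2,4,-1,-1.7,-8,1],[-0.25,3.5,6.5,-2,-2.6,-12.5,1.6],[-0.25,5,9,-3,-3.6,-17,2.2],[-0.25,6.3,11.5,-4.5,-4.6,-22,2.8],[-0.25,7.5,13.5,-6,-5.5,-26,3.4],[-0.25,8.6,15.4,-6.8,-6.2,-29.3,3.8],[-0.25,8.6,15.4,-6.8,-6.2,-29.3,3.8]]]'
python3 - <<'E'
from plan import *
G=[.529,.1175,.092]; go(G,170,30,-.024)
c=cam("scene"); cv2.imwrite("pics/e1.png",cv2.resize(c[0][150:240,230:320,::-1],(600,600),interpolation=cv2.INTER_CUBIC))
E
```

```text
mid [ 0.52470642 -0.22225712] 0.04840655045867233
large [ 0.52773038 -0.22301017] 0.05890915832045144
mid az 167.8479332485266 166.51845336005582 0.13375117423598953
lg az -150.42597702700252 -150.16391471563253 0.14898815467648846
time_s: 15.15
position: [0.5157, 0.1184, 0.1138]
tool_rot: [[0.175, 0.49, -0.854], [0.985, -0.087, 0.151], [-0.001, -0.868, -0.497]]
ft_force: [-0.3, -0.2, 0.8]
grip_width: 0.0324
t 15.15 w 0.0324 tcp [0.5157 0.1184 0.1138] target [0.55   0.1138 0.055 ] d cm [ 3.43 -0.46 -5.87] rv [-0.  -0.2  0.1]
```

View pics/e1.png

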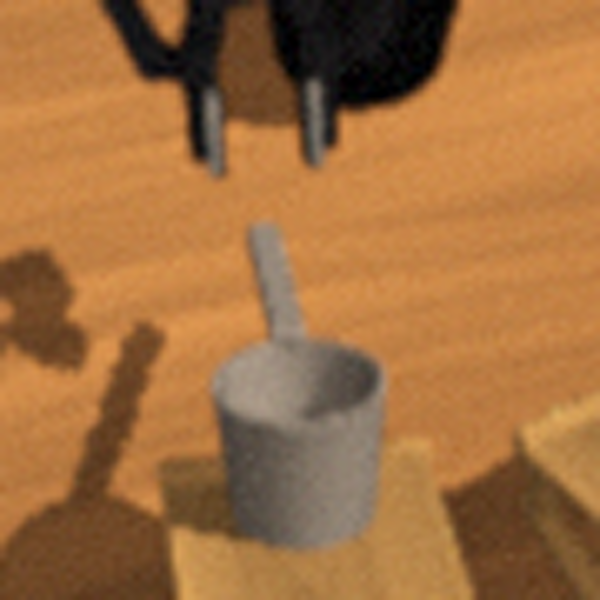

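The fingertips at (215,170) and (315,160) straddle the small pan's handle line (258,230)–(288,335). The mid and large handles are about 43° apart. Advancing.

```bash
python3 -m inch '[[[-0.25,0.9,-0.1,-1.5,0,0,0],[-0.25,1.7,-0.2,-3,0,0,0],[-0.25,2.6,-0.4,-4.4,0,0,0],[-0.25,3.2,-0.5,-5.4,0,0,0],[-0.25,3.4,-0.5,-5.9,0,0,0],[-0.25,3.4,-0.5,-5.9,0,0,0]]]'
python3 - <<'E'
from plan import *
c=cam("scene"); cv2.imwrite("pics/e2.png",cv2.resize(c[0][150:240,230:320,::-1],(600,600),interpolation=cv2.INTER_CUBIC))
E
```

```text
time_s: 15.95
position: [0.5501, 0.1131, 0.0552]
tool_rot: [[0.176, 0.491, -0.853], [0.984, -0.087, 0.153], [0.0, -0.867, -0.499]]
ft_force: [0.2, 0.1, -0.4]
grip_width: 0.032
```

View pics/e2.png

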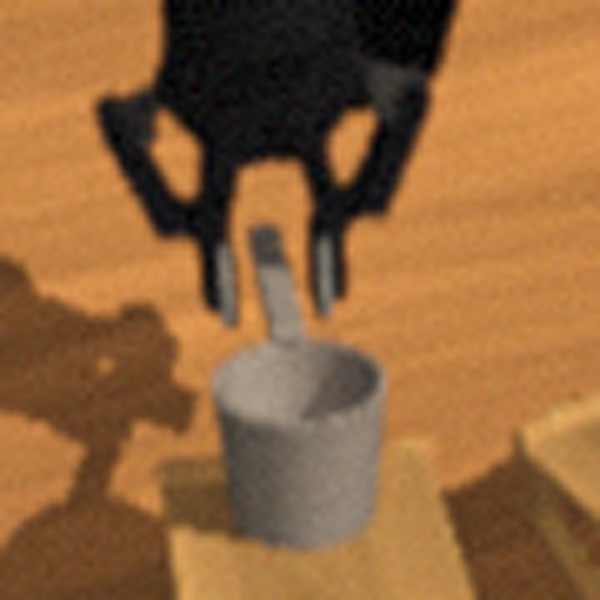

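The handle at (280,290) lies centred between the pads at (228,290) and (322,280). Closing, then lifting.

```bash
python3 -m inch '[[[-1,0,0,0,0,0,0],[-1,0,0,0,0,0,0],[-1,0,0,0,0,0,0],[-1,0,0,0,0,0,0],[-1,0,0,0,0,0,0]]]' 110; python3 -m inch '[[[-1,-0.2,0,0.4,0,0,0],[-1,-0.5,0.1,1,0,0,0],[-1,-0.9,0.2,1.8,0,0,0],[-1,-1.3,0.3,3,0,0,0],[-1,-1.7,0.3,4.4,0,0,0],[-1,-2,0.3,6,0,0,0],[-1,-2,0.3,8,0,0,0],[-1,-2,0.3,9.5,0,0,0],[-1,-2,0.3,11,0,0,0],[-1,-2,0.3,11,0,0,0]]]'
python3 - <<'E'
from plan import *
c=cam("scene"); cv2.imwrite("pics/e3.png",cv2.resize(c[0][130:240,210:320,::-1],(600,600),interpolation=cv2.INTER_CUBIC))
# grasp TCP taken as [.550,.1132,.0555]
r=rel([.550,.1132,.0555],[.601,.1039,.1329],.060,170);print(r)
place(r,[.526,-.2225,.011],122,.10)
E
```

```text
time_s: 16.62
position: [0.5498, 0.1131, 0.0555]
tool_rot: [[0.176, 0.491, -0.853], [0.984, -0.087, 0.153], [0.001, -0.867, -0.499]]
ft_force: [-5.1, 0.8, 2.7]
grip_width: 0.0116
time_s: 17.88
position: [0.5305, 0.1162, 0.1673]
tool_rot: [[0.176, 0.494, -0.851], [0.984, -0.087, 0.153], [0.002, -0.865, -0.502]]
ft_force: [0.0, 0.0, -2.2]
grip_width: 0.0113
[-0.00030266  0.0188897  -0.08359486]
t 17.93 w 0.0113 ft [-0.1  0.8 -2.1] target [ 0.482  -0.1514  0.1299] d cm [ -4.8  -26.76  -3.62] rv [ 17.2  25.6 -46.7]
```

View pics/e3.png

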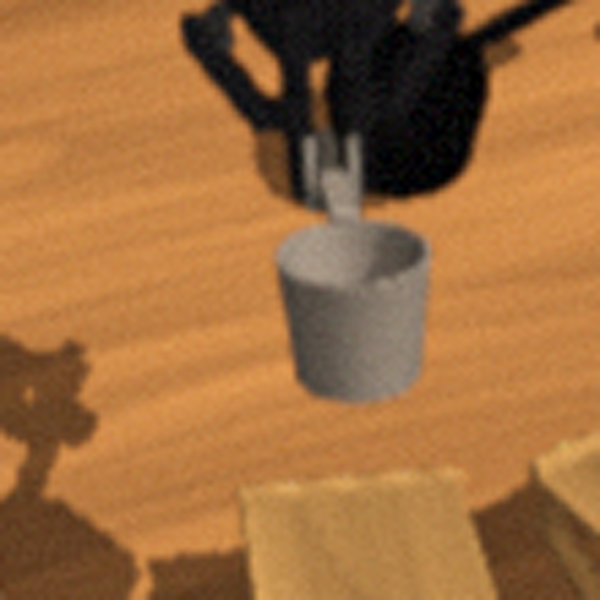

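```bash
python3 -m inch '[[[-1,0,0,2,0.8,1.3,-2.3],[-1,-0.3,-1,4,2.6,3.8,-7],[-1,-0.7,-3,5.5,4.3,6.4,-11.7],[-1,-1.1,-5.5,6,6,9,-16.4],[-1,-1.6,-8,6,7.7,11.5,-21],[-1,-2.1,-11,6,9.5,14,-25.7],[-1,-2.6,-14,6,11.2,16.7,-30.4],[-1,-3.1,-17,5.5,12.9,19.2,-35],[-1,-3.6,-20,4.5,14.6,21.8,-39.7],[-1,-4.1,-22.5,3,15.9,23.7,-43.2],[-1,-4.5,-24.5,1,16.7,24.9,-45.4],[-1,-4.8,-26,-1,17.2,25.6,-46.7],[-1,-4.8,-26.7,-2.5,17.2,25.6,-46.7],[-1,-4.8,-26.8,-3.6,17.2,25.6,-46.7],[-1,-4.8,-26.8,-3.6,17.2,25.6,-46.7],[-1,-4.8,-26.8,-3.6,17.2,25.6,-46.7]]]'; python3 look.py f1
python3 - <<'E'
from plan import *
r=np.array([-.0003,.0189,-.0836]);place(r,[.526,-.2225,.011],122,.10)
d=np.load("f1.npz")
cv2.imwrite("pics/f2.png",cv2.resize(d["s"][165:255,95:185,::-1],(600,600),interpolation=cv2.INTER_CUBIC))
E
```

```text
time_s: 19.92
position: [0.4824, -0.1516, 0.13]
tool_rot: [[0.847, -0.0, -0.531], [0.531, -0.0, 0.847], [-0.0, -1.0, -0.0]]
ft_force: [-0.2, 0.3, -1.8]
grip_width: 0.011
t 20.02 w 0.011 ft [ 0.2  0.5 -2.3] target [ 0.482  -0.1514  0.1299] d cm [-0.05  0.03 -0.02] rv [ 0.   0.  -0.1]
```

View pics/f2.png

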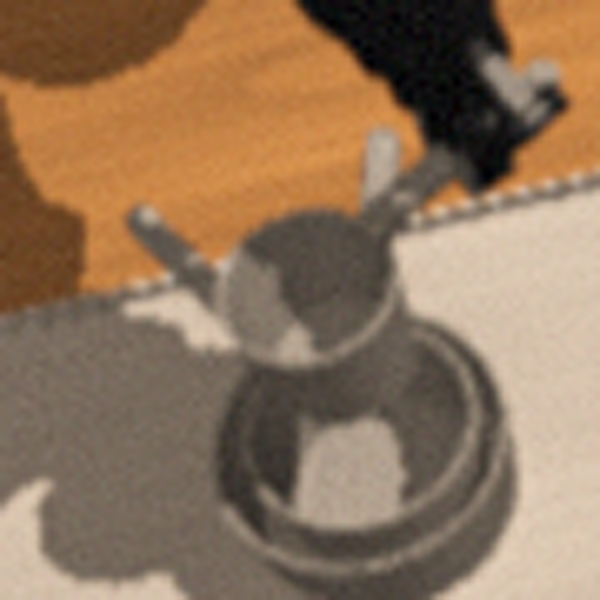

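Run:
```python
from m import *
D=lambda u,v:ct(u,v,95,165,600/90)
def f(Q,z):
    P=np.array([onz(S,D(*p),z) for p in Q])[:,:2];A=np.c_[2*P,np.ones(len(P))];s=np.linalg.lstsq(A,(P**2).sum(1),rcond=None)[0];return s[:2],np.sqrt(s[2]+s[:2]@s[:2])
print(f([(216,290),(315,209),(397,285),(305,368),(240,340),(370,340),(250,234),(373,232)],.171))
print("mid",f([(243,435),(480,400),(350,534),(275,508),(430,500),(465,370)],.064))
```

```text
(array([ 0.52686537, -0.21695323]), np.float64(0.0331938427025345))
mid (array([ 0.52691325, -0.22219081]), np.float64(0.046818357632514525))
```

The small pan hangs level above the mid one, with its rim at (308,290). It is about 5 mm off in y, so I'll shift it as I lower.

```bash
python3 -m inch '[[[-1,0,-0.2,-1,0,0,0],[-1,0,-0.4,-2.5,0,0,0],[-1,0,-0.4,-4,0,0,0],[-1,0,-0.4,-5.5,0,0,0],[-1,0,-0.4,-7,0,0,0],[-1,0,-0.4,-8,0,0,0],[-1,0,-0.4,-8.8,0,0,0],[-1,0,-0.4,-9.2,0,0,0],[-1,0,-0.4,-9.2,0,0,0]]]'; python3 look.py f3
```

```text
time_s: 21.15
position: [0.4822, -0.1559, 0.0375]
tool_rot: [[0.848, -0.001, -0.531], [0.531, 0.0, 0.848], [-0.001, -1.0, 0.0]]
ft_force: [0.1, -0.6, -2.0]
grip_width: 0.0108
```

View pics/f3.png

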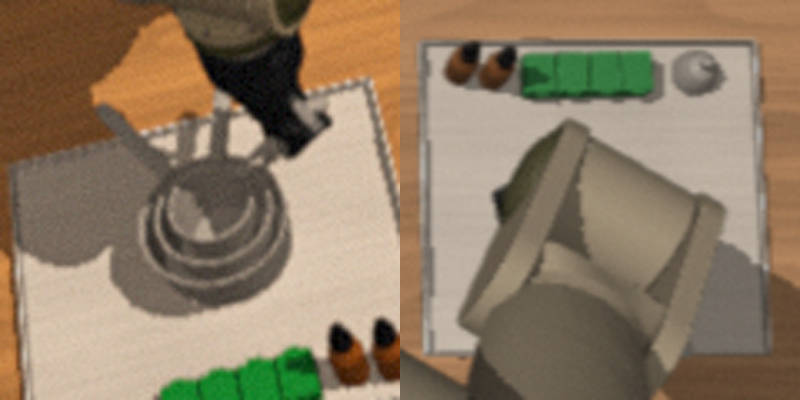

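The small pan is concentric inside the mid one, at about (210,205), with clearance all round. I'll lower it to contact.

```bash
python3 -m inch '[[[-1,0,0,-0.3,0,0,0],[-1,0,0,-0.4,0,0,0],[-1,0,0,-0.4,0,0,0]]]';python3 -m inch '[[[-1,0,0,-0.15,0,0,0],[-1,0,0,-0.2,0,0,0],[-1,0,0,-0.2,0,0,0]]]'
```

```text
time_s: 21.62
position: [0.4821, -0.1559, 0.0335]
tool_rot: [[0.848, -0.001, -0.531], [0.531, 0.0, 0.848], [-0.001, -1.0, 0.001]]
ft_force: [-0.2, 0.1, -1.0]
grip_width: 0.011
time_s: 22.0
position: [0.4821, -0.1558, 0.0317]
tool_rot: [[0.848, -0.001, -0.531], [0.531, 0.0, 0.848], [-0.001, -1.0, 0.001]]
ft_force: [-1.5, 0.5, 1.9]
grip_width: 0.0111
```

```bash
python3 -m inch '[[[-1,0,0,-0.1,0,0,0],[-1,0,0,-0.15,0,0,0],[-1,0,0,-0.15,0,0,0]]]'
```

```text
time_s: 22.38
position: [0.482, -0.1554, 0.0308]
tool_rot: [[0.848, -0.001, -0.531], [0.531, 0.0, 0.848], [-0.001, -1.0, 0.001]]
ft_force: [-5.1, 4.0, 10.9]
grip_width: 0.0114
```

Firm contact. I'll release and withdraw straight up, then away.

```bash
python3 -m inch '[[[-1,0,0,0.1,0,0,0],[-1,0,0,0.1,0,0,0],[-0.8,0,0,0.1,0,0,0],[-0.6,0,0,0.1,0,0,0],[-0.35,0,0,0.1,0,0,0],[-0.3,0,0,0.1,0,0,0],[-0.3,0,0,0.1,0,0,0],[-0.3,0,0,1,0,0,0],[-0.3,0,0,2.5,0,0,0],[-0.3,0,0,4.5,0,0,0],[-0.3,-0.5,1,7,0,0,0],[-0.3,-1,3,10,0,0,0],[-0.3,-2,6,13,0,0,0],[-0.3,-3,11,15,0,0,0],[-0.3,-3,16,16,0,0,0],[-0.3,-3,21,16,0,0,0],[-0.3,-3,26,16,0,0,0],[-0.3,-3,31,16,0,0,0],[-0.3,-3,33,16,0,0,0],[-0.3,-3,33,16,0,0,0]]]'; python3 look.py g1;python3 - <<'E'
import numpy as np,cv2
d=np.load("g1.npz")
cv2.imwrite("pics/g2.png",cv2.resize(d["s"][180:260,105:185,::-1],(600,600),interpolation=cv2.INTER_CUBIC))
E
```

```text
time_s: 24.88
position: [0.4519, 0.1751, 0.1904]
tool_rot: [[0.846, -0.0, -0.533], [0.533, 0.0, 0.846], [-0.0, -1.0, 0.0]]
ft_force: [-0.8, 0.8, -0.9]
grip_width: 0.0296
```

View pics/g1.png

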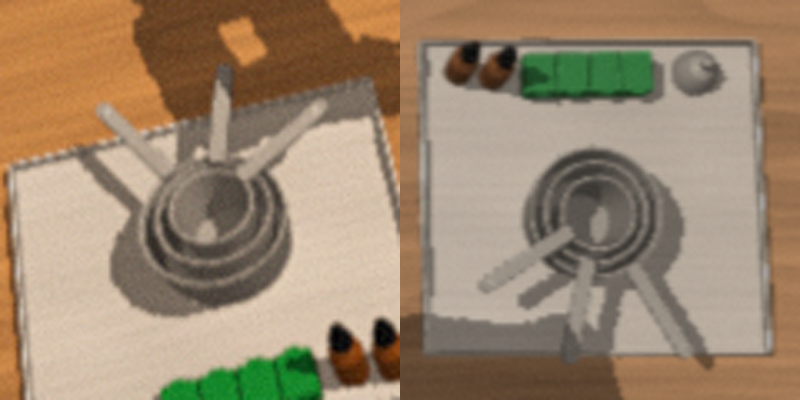

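View pics/g2.png

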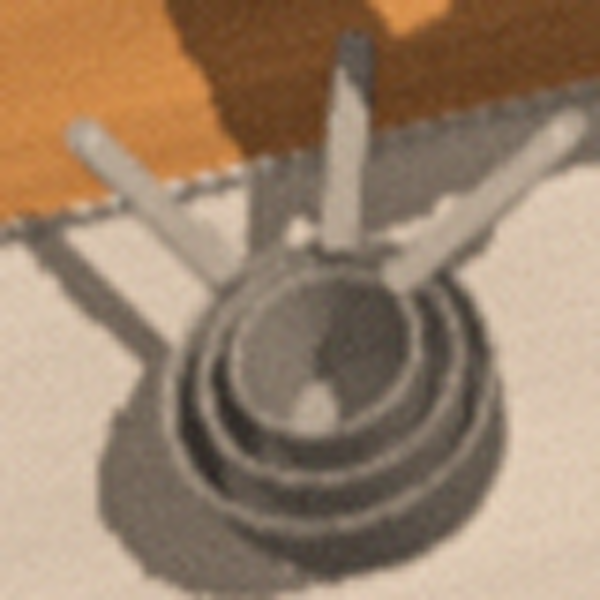

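The pans are nested and the handles fanned: in the g2 crop the tips are at (82,130), (353,38) and (573,120). As a last check I'll triangulate the heights, angles and rim centres.

Run:
```python
from m import *
D=lambda u,v:ct(u,v,105,180,7.5); U=lambda u,v:ct(u-400,v,310,120,400/120)
def f(Q,z):
    P=np.array([onz(S,D(*p),z) for p in Q])[:,:2];A=np.c_[2*P,np.ones(len(P))];s=np.linalg.lstsq(A,(P**2).sum(1),rcond=None)[0];return s[:2].round(4),np.sqrt(s[2]+s[:2]@s[:2]).round(4)
for n,a,b,a2,b2,z in(("S",(570,122),(484,287),(402,280),(572,233),.077),("M",(354,38),(570,356),(342,243),(583,268),.070),("L",(82,130),(690,354),(228,275),(638,270),.063)):
    p,e=tri(S,D(*a),T,U(*b));q,e2=tri(S,D(*a2),T,U(*b2));print(n,"tip",p.round(4),round(e,4),"base",q.round(4),"expect z",z,"az",np.degrees(np.arctan2(*(p-q)[1::-1])).round(1))
print("small",f([(230,365),(415,350),(320,437),(260,415),(385,415),(270,290),(385,290)],.071))
print("mid",f([(197,385),(466,355),(320,486),(230,455),(420,445)],.064),"large",f([(164,405),(315,532),(230,500),(400,510),(495,385)],.057))
```

```text
S tip [ 0.4601 -0.1196  0.0774] 0.0015 base [ 0.5073 -0.194   0.0788] expect z 0.077 az 122.4
M tip [ 0.3989 -0.1911  0.0772] 0.0008 base [ 0.4772 -0.2105  0.0632] expect z 0.07 az 166.1
L tip [ 0.3999 -0.2983  0.0647] 0.0043 base [ 0.4755 -0.2562  0.0611] expect z 0.063 az -150.9
small (array([ 0.5251, -0.2229]), np.float64(0.0329))
mid (array([ 0.5261, -0.2217]), np.float64(0.0476)) large (array([ 0.5277, -0.223 ]), np.float64(0.0589))
```

The mid pan's tip height (0.077 against 0.070 expected) disagrees, but that tip is in shadow in the top view. I'll look at an enlarged crop.

Run:
```python
import numpy as np,cv2
d=np.load("g1.npz")
a=cv2.resize(d["t"][190:235,340:385,::-1],(400,400),interpolation=cv2.INTER_CUBIC);b=cv2.resize(d["s"][180:220,130:170,::-1],(400,400),interpolation=cv2.INTER_CUBIC)
cv2.imwrite("pics/g3.png",np.clip(np.hstack([a,b])*1.4,0,255))
```

```text
[ WARN:0@0.073] global loadsave.cpp:1063 imwrite_ Unsupported depth image for selected encoder is fallbacked to CV_8U.
```

View pics/g3.png

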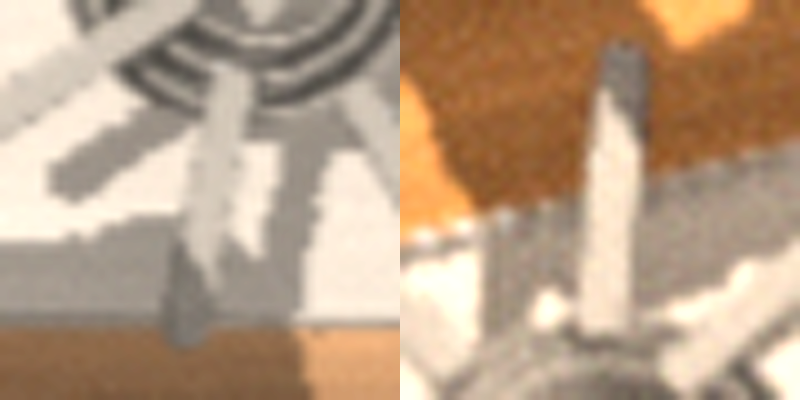

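Run:
```python
from m import *
X=lambda u,v:ct(u,v,340,190,400/45);Y=lambda u,v:ct(u-400,v,130,180,10)
p,e=tri(S,Y(627,40),T,X(184,344));q,e2=tri(S,Y(605,335),T,X(231,70));print(p.round(4),e,q.round(4),e2, np.linalg.norm(p-q))
for z in(.063,.071,.079):print(z,onz(S,Y(627,40),z),onz(T,X(184,344),z))
```

```text
[ 0.3939 -0.1899  0.075 ] 0.0016581056866766827 [ 0.4844 -0.2112  0.0697] 0.0009599527027591427 0.09313178470843383
0.063 [ 0.38540129 -0.19041594  0.063     ] [ 0.39404912 -0.19395095  0.063     ]
0.071 [ 0.39125821 -0.18953831  0.071     ] [ 0.39381786 -0.19181496  0.071     ]
0.079 [ 0.39711513 -0.18866068  0.079     ] [ 0.3935866  -0.18967897  0.079     ]
```

With the sharper crop the mid handle's rise is about 5 mm over 91 mm. That is within measuring error of level, and the rims are concentric. Bottles, organizer and bell look where they were. Handing in.

```bash
python3 -c "
from rig import env
print(env.observe()['time_s']);print(env.close_job())"
```

```text
24.975
the job is handed in; nothing more can be done
None
```

The three pans are nested on the tray with their handles fanned, and I handed the job in at 25.0 s of the 54 s allowed. No verdict was reported.

**What I did:** I set the steel mid pan inside the large one, then the small pan inside the mid one. Each was pinched by its handle on its stand, levelled and lowered until it touched.

**One miss:** My first grip on the mid pan closed on nothing. In both views the fingertips stood about 26–30 mm short of the reported TCP. I went 24 mm deeper and it held; the empty try moved nothing.

**Last checks:**
- **Position:** The three pan centres agree within about 3 mm in the last picture.
- **Large pan:** Its centre measures within about 2 mm of where it started.
- **Handles:** They point about 209° (large), 166° (mid) and 122° (small), so each is roughly 43–44° from the one below and none lies over another.
- **Tray items:** The bottles, pill organizer and bell look unmoved in the pictures; I did not measure them.
- **Clearance:** The gripper was well clear of the pans at hand-in.

**One check that disagreed:** The mid pan's handle tip first measured 7 mm above the expected height, with a slope of about 10°. An enlarged crop reduced this to about 5 mm over 91 mm (0.06 rad), which I took as level within camera error. Levelness is therefore known only roughly.

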